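# Slide the nori box through the gap between the topping wells

## Task

Push the lidded wooden nori box through the narrow gap between the two fixed steel topping wells and on until it sits squarely up against the wooden stop rail beyond, in line with the gap. Only push it along the counter with the fingers: do not pinch, lift or tip it, and leave the other things on the counter where they are.

Things in the scene. Friction and masses are not known exactly. Their poses are not given: they have to be found in the camera images.
- nori_box: Lidded box of plain pale wood, the only loose closed box: 84 (x) by 100 (y, the long way) by 40 tall, 0.25 to 0.5 kg, slides on the counter. Origin: centre of its underside; z up. It starts before the gap, origin at pass y -190 to -150, up to 35 mm to either side of the gap's centre line, turned up to 0.25 rad from it, +y end towards the gap.
- pass: Two fixed steel topping wells, each 110 (x) by 80 (y) by 45 tall, corners rounded to 12, and a stop rail beyond, one rigid piece. Origin: on the counter, middle of the gap. +y: the way the box goes through (roughly world +y, the robot's left); x runs across the gap. The gap is 92 wide: wells at x -156 to -46 and 46 to 156, y -40 to 40.
- stop (a point): Middle of the near face of the fixed wooden stop rail, 15 above the counter; axes as the pass, at its y = 160, x = 0. The rail is 160 long (x), 24 thick, 30 tall, its face square to y. A box that is home has its end against this face: its origin is 50 before it (pass y = 110, x about 0), its long side along y, 20 clear of the wells.
- paddle: Bystander, not to be disturbed: flat wooden rice paddle, 200 long, lying across behind the box's start (mm). Origin at its underside.
- teacup: Bystander, not to be disturbed: white cup, 66 across and 58 tall, standing beside the place where the box ends (robot's side) (mm). Origin at its underside.
- mould: Bystander, not to be disturbed: small open two-cell wooden rice mould, 70 x 55 x 36, beside the place where the box ends (far side) (mm). Origin at its underside.
- salt_jar: Bystander, not to be disturbed: small glass jar, 42 across and 55 tall, far side of the lane, before the far well (mm). Origin at its underside.
- soy_bottle: Bystander, not to be disturbed: amber bottle, 60 across, 190 tall, on the left (mm). Origin at its underside.
- bowl: Bystander, not to be disturbed: steel bowl, 120 across, 60 tall, at the back left (mm). Origin at its underside.
- sesame_can: Bystander, not to be disturbed: can, 60 across, 90 tall, on the left near the robot (mm). Origin at its underside.
Not all that is in view belongs to the job. Several things have the shape of the nori_box; the one meant has the colours described above.

How it is judged:
On the way:
1. the nori box is between the two wells, flat on the counter and lengthwise in the gap (y of nori_box in the frame of pass between -0.03 and 0.03 m and x of nori_box in the frame of pass between -0.01 and 0.01 m and angle between the y axis of nori_box and the y axis of pass, either way round below 0.15 rad and height (world z) of nori_box below 0.008 m), for 0.1 s.
At the end, for the whole second after the job is handed in: the nori box rests flat on the counter beyond the wells, its origin within 10 mm of being home against the rail (pass y 100 to 114 mm), within 25 mm of the gap's centre line, square to within 0.12 rad, at rest (y of nori_box in the frame of pass between 0.1 and 0.114 m and x of nori_box in the frame of pass between -0.025 and 0.025 m and angle between the y axis of nori_box and the y axis of pass, either way round below 0.12 rad and height (world z) of nori_box below 0.006 m and angle between nori_box's own z axis and vertical below 0.05 rad and linear speed of nori_box below 0.01 m/s); the robot touches nothing.
It fails at once if the nori box is lifted (over 12 mm) or tipped (over 0.2 rad) (height (world z) of nori_box above 0.012 m or angle between nori_box's own z axis and vertical above 0.2 rad).
It fails at once if one of the other things is shifted by more than 20 mm (distance of any of paddle, teacup, mould, salt_jar, soy_bottle, bowl, sesame_can from where it was at the start of the episode above 0.02 m).
It fails at once if a standing thing is tipped over (angle between any of teacup, mould, salt_jar, soy_bottle, bowl, sesame_can's own z axis and vertical above 0.4 rad).
It also fails if it takes over 72 s, if anything falls off the work surface, if the arm or the gripper's body presses on something with over 40 N, if the wrist force passes 120 N, or if a joint passes its speed limit or range.

## Robot

A 7-joint arm with a two-finger parallel gripper is mounted at the origin on the work surface. World frame = base frame: x ahead of the robot, y to its left, z up, the work surface at z = 0. Lengths are in m, angles in rad, forces in N, time in s.
With the tool pointing down it reaches from about 0.4 to 0.85 m from the base axis. Payload 6.9 kg.
Tool frame: the origin (TCP) lies midway between the tips of the shut fingers; the grasp point (between the pads) lies 19 mm behind it; z points along the fingers, y is the direction in which the jaws open and shut (so a half turn about z gives the same grasp; the last joint's range is limited). The gripper opens to 85 mm and grips with 20 to 120 N. Pads are 22 mm wide; open, the fingers measure 114 mm over their backs; the gripper's body (76 mm by 85 mm) begins 54 mm behind the grasp point. The pads swing forward as they close: fully open they stand 13 mm farther back than shut.
Start: joints at [1.442, 0.507, -0.238, 1.5, 0.126, 1.149, -0.155], TCP at [0.145, -0.608, 0.231] pointing down, gripper open.
Joint ranges: [-3.08, 3.08], [-0.24, 2.05], [-1.43, 1.35], [0, 2.5], [-1.52, 4.66], [0.17, 1.96], [-2.89, 2.89]. Speed limits (rad/s): [2.39, 2.39, 3.14, 3.14, 3.14, 3.14, 3.14].

## Interface

Orientations are given as a unit quaternion [w, x, y, z].
In Python, from rig import read_state, capture, close_job, boxes_of gives the robot as it stands.
- The arm moves only by the tool step_arm, never from a script. Its argument "increments" is a list of rows, each an object with "translation": the shift along the tool's x, y, z in cm, a list of three; "twist": the turn, a rotation vector about the tool's x, y, z in rad, a list of three; "grip": the finger opening in cm, from 0 to 8.54. A call has 1 to 20 rows; each row shifts and turns the commanded pose from where the row before left it, along the tool's axes as they then stand; what a row does not reach is not made up. A row lasts 1/12 s, in which the tool goes at most 41.7 mm and 7.16 degrees, less where a joint would pass 70% of its speed; a pose out of reach is approached as far as the arm can. A call with a gripper value outside its range is refused whole. The fingers move at their own pace and stop on an object; the grip force is fixed at half the most. Time passes only in rows, so rows that do not move let the fingers close. It gives the time, the measured TCP pose, the force and the opening at its end, in the units of the state.
- read_state(): the state, without advancing time (a new reading comes with each control period).
- capture(name): name is "scene" or "top" or "wrist"; returns a dict with "frame" (480x640x3 uint8, red, green, blue), "mtx" (3x3 intrinsics, pixels), "world_from_camera" (4x4, takes a point from camera to world coordinates). Camera axes: x right, y up, looking along -z (the intrinsics and any distortion apply to the point x, -y, -z); pixel columns grow to the right and rows downward; lengths in m; the calibration is good to about 2 mm. A picture is of the moment at which its call begins. There is no depth.
- close_job(): hands the job in, once; it reports no verdict.
Trained networks look in a picture, given as the dict that the camera call returned (one of the last four; its "shot" number tells which), for a name from the list of things; names that differ only in an ending like _2 or _b are one class to them, and where a whole thing is asked for, a point or a joint stands for the part that bears it (a point fixed in the world has none). Each returns a list of dicts, best first, with "confidence" (0 to 1); they miss things now and then, are a little off and sometimes report something else, mostly with a low value. They report only what shows in the picture. A call takes as long as a camera call. They do not tell look-alikes from the thing itself.
- boxes_of(thing, picture): "box" ([left, top, right, bottom] as shares, 0 to 1, of the picture: columns of its width, rows of its height, round what is visible of it).
The state is a dict: "time_s": time; "joint_pos": joint angles; "qvel": joint speeds; "joint_torque": joint torques, N m; "tcp_pos": TCP position; "orientation": TCP orientation; "contact_force": force on the tool from outside, world axes, zero at the start; "ft_torque": the same for the moment, N m; "grip_width": finger opening in m.
Only numpy, scipy, OpenCV 4.12 (cv2) and the standard library are available. Lean on these libraries where they do the work, as an engineer would, in place of code of your own. Each camera call takes 0.05 s, during which the arm holds its last target. There are 200 camera calls.

## Working session

There is one attempt and no reset: what is moved stays moved. The work goes in short steps, Python scripts to look and compute and a tool call to move; the robot and the scene stay as the last step left them, time stands still between calls to the robot, and variables do not carry over. Pictures are saved under pics/ and viewed, about 8 in all and at most 12, crops included, and the job is handed in when it is done.

Besides the shell and the picture viewer there is one more tool, called as name(argument=value, ...) on one line, values as JSON. step_arm: Moves the arm, as the interface text tells. Its arguments: {"type":"object","properties":{"increments":{"type":"array","items":{"type":"object","properties":{"translation":{"type":"array","items":{"type":"number"}},"twist":{"type":"array","items":{"type":"number"}},"grip":{"type":"number"}}}}},"required":["increments"]}

```bash
mkdir -p pics
python3 - <<'E'
from rig import *
import cv2,pickle
for n in("scene","top"):
    c=capture(n);cv2.imwrite(f"pics/{n}0.png",c["frame"][:,:,::-1]);pickle.dump(c,open(f"{n}0.pkl","wb"))
    print(n,c["mtx"].tolist(),c["world_from_camera"].round(4).tolist(),[k for k in c])
    for t in("nori_box","pass","stop"):
        try: print(t,[([round(float(v)*s) for v,s in zip(b["box"],(640,480)*2)],round(b["confidence"],2)) for b in boxes_of(t,c)])
        except Exception as e: print(t,e)
s=read_state();print(s)
E
```

```text
scene [[520.1028721291077, 0.0, 323.36797478709], [0.0, 520.1028721291077, 240.34844919040034], [0.0, 0.0, 1.0]] [[-0.8108, -0.3558, 0.4647, 1.1063], [0.5851, -0.471, 0.6602, 0.8744], [-0.016, 0.8072, 0.5901, 0.7789], [0.0, 0.0, 0.0, 1.0]] ['frame', 'mtx', 'world_from_camera', 'shot']
nori_box [([308, 182, 356, 211], 0.79), ([259, 149, 301, 183], 0.78), ([235, 209, 286, 248], 0.57)]
pass [([242, 215, 388, 314], 0.64), ([472, 251, 511, 298], 0.58)]
stop [([250, 214, 387, 312], 0.88)]
top [[447.9767457609858, 0.0, 316.7147500852581], [0.0, 447.9767457609858, 239.36768701895943], [0.0, 0.0, 1.0]] [[0.0247, 0.9932, -0.1136, 0.3895], [-0.9997, 0.025, 0.002, 0.044], [0.0048, 0.1135, 0.9935, 1.1718], [0.0, 0.0, 0.0, 1.0]] ['frame', 'mtx', 'world_from_camera', 'shot']
nori_box [([357, 190, 399, 231], 0.67), ([365, 280, 402, 326], 0.62)]
pass [([241, 159, 337, 285], 0.82), ([260, 271, 288, 294], 0.45)]
stop []
{'time_s': 0.4, 'joint_pos': array([ 1.44250497,  0.50764843, -0.23754682,  1.50032066,  0.12572753,
        1.14893263, -0.15473967]), 'qvel': array([-0.00187618, -0.00097731, -0.00163863,  0.00130484,  0.0001732 ,
       -0.00054812, -0.00048515]), 'joint_torque': array([ 2.13762323e-03, -6.19703722e+01, -2.18130246e+00, -2.49638128e+01,
        1.37589360e-02,  4.74826826e-03,  3.44401883e-05]), 'tcp_pos': array([ 0.14470738, -0.60792967,  0.23113918]), 'orientation': array([-1.60058132e-04,  9.93174577e-01,  1.16637184e-01, -4.01995163e-05]), 'contact_force': array([ 0.64401087, -0.31496568, -0.29537949]), 'ft_torque': array([-0.01594063, -0.01641166,  0.04919445]), 'grip_width': 0.08530006402435109}
```

View pics/top0.png

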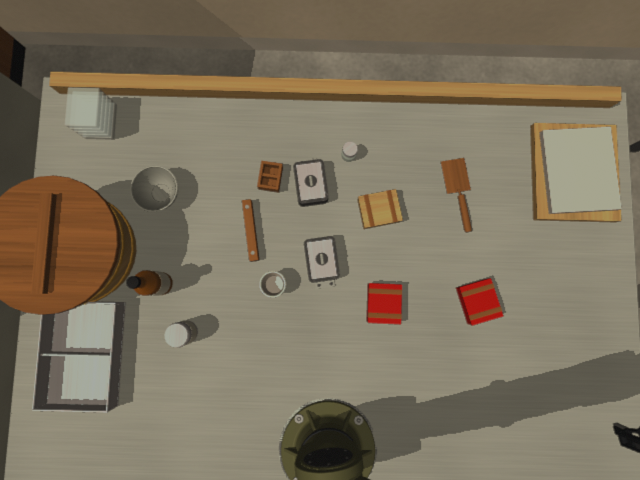

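View pics/scene0.png

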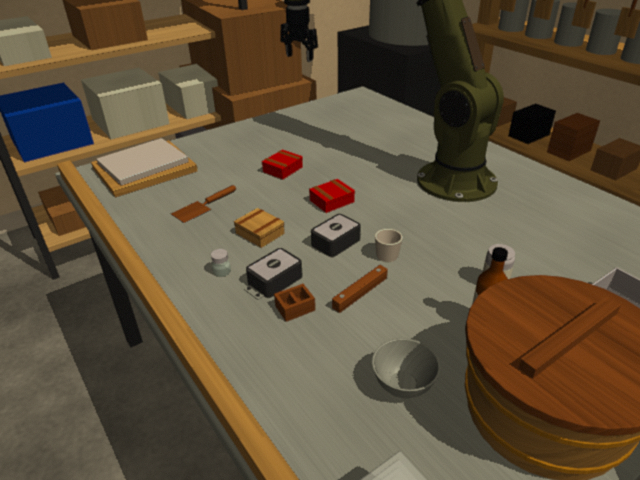

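The top view shows three things shaped like the nori box: the pale wood one at (381,208), and two red ones at (385,303) and (481,301). By its colour, the pale one is the box I want. The wells are at (311,182) and (322,259), the rail at (251,230), and the paddle behind the box at (457,190). Next is a close crop with a colour segmentation.

```bash
cat > h.py <<'E'
import numpy as np,cv2
def unproj(c,uv,z):
    uv=np.atleast_2d(np.array(uv,float));K=c["mtx"];T=c["world_from_camera"]
    d=np.c_[(uv[:,0]-K[0,2])/K[0,0],-(uv[:,1]-K[1,2])/K[1,1],-np.ones(len(uv))]@T[:3,:3].T
    o=T[:3,3];return o+d*((z-o[2])/d[:,2])[:,None]
def proj(c,P):
    P=np.atleast_2d(P);T=c["world_from_camera"];K=c["mtx"]
    q=(P-T[:3,3])@T[:3,:3];return np.c_[K[0,0]*q[:,0]/-q[:,2]+K[0,2],K[1,1]*q[:,1]/q[:,2]+K[1,2]]
def rect(cx,cy,a,w,h,z):
    R=np.array([[np.cos(a),-np.sin(a)],[np.sin(a),np.cos(a)]])
    p=np.array([[-w,-h],[w,-h],[w,h],[-w,h]])/2@R.T+[cx,cy];return np.c_[p,np.full(4,z)]
def show(c,polys,roi,s,name):
    x0,y0,x1,y1=roi;im=cv2.resize(c["frame"][y0:y1,x0:x1,::-1],None,fx=s,fy=s,interpolation=cv2.INTER_CUBIC)
    for P,col in polys:
        p=((proj(c,P)+.5-[x0,y0])*s).round().astype(int);cv2.polylines(im,[p],True,col,1)
    cv2.imwrite(name,im)
E
python3 - <<'E'
import pickle;from h import *
c=pickle.load(open("top0.pkl","rb"))
# seeds from picture
L=unproj(c,[[251,230]],.03)[0];A=unproj(c,[[310,182]],.045)[0];B=unproj(c,[[322,258]],.045)[0];N=unproj(c,[[381,208]],.04)[0]
print(L,A,B,N,np.hypot(*(A-B)[:2]))
hsv=cv2.cvtColor(c["frame"],cv2.COLOR_RGB2HSV)
for u,v in((381,208),(366,212),(251,240),(300,182),(340,200)):print((u,v),hsv[v,u])
m=cv2.inRange(hsv,(8,70,60),(30,255,255));m[:, :345]=0;m[:,415:]=0;m[:180]=0;m[240:]=0
k=np.argwhere(m)[:,::-1].astype(np.float32);print(cv2.minAreaRect(k))
g=(A+B)/2;d=(A-B)[:2];a=np.arctan2(d[1],d[0]);print("gap",g,"ang",a)
R=lambda x,y:(g[0]+np.cos(a)*x-np.sin(a)*y,g[1]+np.sin(a)*x+np.cos(a)*y)
print([R(s*.101,0) for s in(1,-1)])
P=[(rect(*R(s*.101,0),a,.11,.08,.045),(0,0,255)) for s in(1,-1)]+[(rect(*R(0,.172),a,.16,.024,.03),(0,255,0))]
P+=[(rect(N[0],N[1],a-.1,.084,.1,.04),(255,0,0)),]
show(c,P,(235,140,475,310),3.3,"pics/crop1.png")
E
```

```text
[0.54003282 0.2111477  0.03      ] [0.66621016 0.06267088 0.045     ] [0.47144725 0.02729046 0.045     ] [ 0.60404135 -0.12109521  0.04      ] 0.1979504133568644
(381, 208) [ 19 137 166]
(366, 212) [ 19 138 166]
(251, 240) [ 13 173 137]
(300, 182) [ 15  40 165]
(340, 200) [ 23  44 144]
((379.5748596191406, 208.38941955566406), (33.765907287597656, 41.168731689453125), 79.11447143554688)
gap [0.56882871 0.04498067 0.045     ] ang 0.17969933449946252
[(np.float64(0.6682023502552344), np.float64(0.06303278039285538)), (np.float64(0.4694550600357649), np.float64(0.026928561381526817))]
```

View pics/crop1.png

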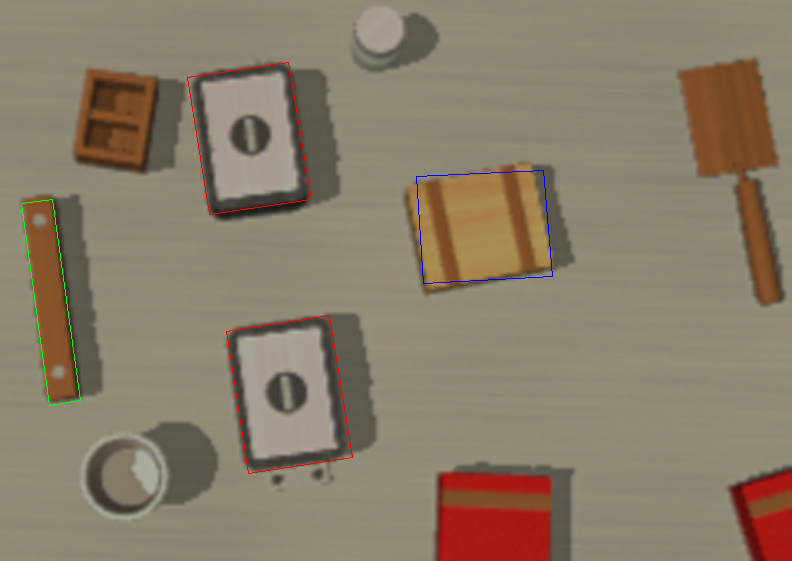

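The crop confirms pale plain wood with brown bands at crop (480,230). I'll fit the outlines of the box and the pass in both views.

```bash
cat >> h.py <<'E'
from scipy.optimize import minimize
def sil(c,p,w,h,z0,z1,shape=(480,640)):
    P=np.r_[rect(*p,w,h,z0),rect(*p,w,h,z1)];S=8
    m=np.zeros(shape,np.uint8);hull=cv2.convexHull((proj(c,P)*2**4).astype(np.int32))
    cv2.fillConvexPoly(m,hull,255,cv2.LINE_AA,4);return m/255.
def boxmask(c,p0,pad=.02,lo=(14,80,50),hi=(30,255,255)):
    hsv=cv2.cvtColor(c["frame"],cv2.COLOR_RGB2HSV)
    roi=sil(c,p0,.084+2*pad,.1+2*pad,0,.04)>0
    m=(cv2.inRange(hsv,(5,95,30),(30,255,255))>0)&roi
    return cv2.morphologyEx(m.astype(np.uint8),cv2.MORPH_CLOSE,np.ones((5,5))).astype(float)
def fit(cs,ms,p0,w,h,z1):
    f=lambda q:sum(np.abs(sil(c,(q[0]/100,q[1]/100,q[2]/10),w,h,0,z1)-m).sum() for c,m in zip(cs,ms))
    q0=np.array([p0[0]*100,p0[1]*100,p0[2]*10])
    r=minimize(f,q0,method="Nelder-Mead",options=dict(initial_simplex=q0+np.r_[[[0,0,0]],np.diag([1.5,1.5,1.5])],xatol=.005,fatol=.1))
    q=r.x;return np.array([q[0]/100,q[1]/100,q[2]/10]),r.fun
def inpass(p,g):
    d=p[:2]-g[:2];c_,s=np.cos(g[2]),np.sin(g[2]);return np.r_[(c_*d[0]+s*d[1])*1000,(-s*d[0]+c_*d[1])*1000,p[2]-g[2]]
E
python3 - <<'E'
import pickle;from h import *
T,S=[pickle.load(open(n+"0.pkl","rb")) for n in("top","scene")]
nb=(.604,-.121,.13);cs=[T,S]
for sel in([T],[S],[T,S]):
    print("box",fit(sel,[boxmask(c,nb) for c in sel],nb,.084,.1,.04))
# rail
def rm(c):
    hsv=cv2.cvtColor(c["frame"],cv2.COLOR_RGB2HSV);roi=sil(c,(.54,.211,.17),.19,.05,0,.03)>0
    m=(cv2.inRange(hsv,(5,110,30),(25,255,255))>0)&roi
    return cv2.morphologyEx(m.astype(np.uint8),cv2.MORPH_CLOSE,np.ones((5,5))).astype(float)
for sel in([T],[S],[T,S]):print("rail",fit(sel,[rm(c) for c in sel],(.54,.211,.17),.16,.024,.03))
# wells: white tops
for c in cs:
    hsv=cv2.cvtColor(c["frame"],cv2.COLOR_RGB2HSV)
    for w in((.668,.063,.18),(.469,.027,.18)):
        pr=rect(*w,.12,.09,.045);r=np.zeros((480,640),np.uint8);cv2.fillConvexPoly(r,proj(c,pr).astype(int),1)
        m=((cv2.inRange(hsv,(0,0,135),(179,60,255))>0)&(r>0)).astype(np.uint8)
        n,l,st,ce=cv2.connectedComponentsWithStats(m);i=1+st[1:,4].argmax()
        k=cv2.convexHull(np.argwhere(l==i)[:,::-1]).reshape(-1,2).astype(np.float32)
        q=cv2.minAreaRect((unproj(c,k,.045)[:,:2]*1000).astype(np.float32));print("well",q)
E
```

```text
box (array([ 0.60592547, -0.11978815,  0.24046503]), np.float64(166.38039215686274))
box (array([ 0.60554669, -0.12365392,  0.159846  ]), np.float64(129.70588235294116))
box (array([ 0.60542703, -0.12104753,  0.21203684]), np.float64(308.7529411764706))
rail (array([0.54247477, 0.21559423, 0.18880397]), np.float64(161.75686274509803))
rail (array([0.54183574, 0.21086592, 0.19918091]), np.float64(159.66666666666666))
rail (array([0.54260862, 0.21382803, 0.17389536]), np.float64(349.1333333333333))
well ((669.5763549804688, 62.05915069580078), (93.18861389160156, 62.44215393066406), 9.280609130859375)
well ((469.89093017578125, 29.119693756103516), (92.89125061035156, 62.60501480102539), 9.288536071777344)
well ((670.2726440429688, 57.99431610107422), (91.76891326904297, 63.13172149658203), 9.43713092803955)
well ((470.95733642578125, 25.289396286010742), (91.3136978149414, 62.90534591674805), 9.23218059539795)
```

step_arm(increments=[{"translation": [2.77, -1.38, 0], "twist": [0, 0, 0], "grip": 4}, {"translation": [2.77, -1.38, 0], "twist": [0, 0, 0], "grip": 4}, {"translation": [2.77, -1.38, 0], "twist": [0, 0, 0], "grip": 4}, {"translation": [2.77, -1.38, 0], "twist": [0, 0, 0], "grip": 4}, {"translation": [2.77, -1.38, 0], "twist": [0, 0, 0], "grip": 4}, {"translation": [2.77, -1.38, 0], "twist": [0, 0, 0], "grip": 4}, {"translation": [2.77, -1.38, 0], "twist": [0, 0, 0], "grip": 4}, {"translation": [2.77, -1.38, 0], "twist": [0, 0, 0], "grip": 4}, {"translation": [2.77, -1.38, 0], "twist": [0, 0, 0], "grip": 4}, {"translation": [2.77, -1.38, 0], "twist": [0, 0, 0], "grip": 4}, {"translation": [2.77, -1.38, 0], "twist": [0, 0, 0], "grip": 4}, {"translation": [2.77, -1.38, 0], "twist": [0, 0, 0], "grip": 4}, {"translation": [2.77, -1.38, 0], "twist": [0, 0, 0], "grip": 4}, {"translation": [2.77, -1.38, 0], "twist": [0, 0, 0], "grip": 4}, {"translation": [2.77, -1.38, 0], "twist": [0, 0, 0], "grip": 4}, {"translation": [2.77, -1.38, 0], "twist": [0, 0, 0], "grip": 4}, {"translation": [2.77, -1.38, 0], "twist": [0, 0, 0], "grip": 4}, {"translation": [2.77, -1.38, 0], "twist": [0, 0, 0], "grip": 4}, {"translation": [2.77, -1.38, 0], "twist": [0, 0, 0], "grip": 4}, {"translation": [2.77, -1.38, 0], "twist": [0, 0, 0], "grip": 4}])

```text
time_s: 2.07
tcp_pos: [0.6208, -0.2101, 0.2313]
orientation: [0.0, 0.993, 0.117, -0.0]
contact_force: [-0.1, -0.3, 0.1]
grip_width: 0.0401
```

step_arm(increments=[{"translation": [0, 0, 0], "twist": [0, 0, -0.115], "grip": 4}, {"translation": [0, 0, 0], "twist": [0, 0, -0.115], "grip": 4}, {"translation": [0, 0, 0], "twist": [0, 0, -0.115], "grip": 4}, {"translation": [0, 0, 0], "twist": [0, 0, -0.115], "grip": 4}, {"translation": [0, 0, 0], "twist": [0, 0, -0.115], "grip": 4}, {"translation": [0, 0, 0], "twist": [0, 0, -0.115], "grip": 4}, {"translation": [0, 0, 0], "twist": [0, 0, -0.115], "grip": 4}, {"translation": [0, 0, 0], "twist": [0, 0, -0.115], "grip": 4}, {"translation": [0, 0, 0], "twist": [0, 0, -0.115], "grip": 4}, {"translation": [0, 0, 0], "twist": [0, 0, -0.115], "grip": 4}, {"translation": [0, 0, 0], "twist": [0, 0, -0.115], "grip": 4}, {"translation": [0, 0, 0], "twist": [0, 0, -0.115], "grip": 4}, {"translation": [0, 0, 0], "twist": [0, 0, -0.12], "grip": 4}, {"translation": [0, 0, 0], "twist": [0, 0, 0], "grip": 4}, {"translation": [0, 0, 0], "twist": [0, 0, 0], "grip": 4}])

```text
time_s: 3.32
tcp_pos: [0.6197, -0.2114, 0.2311]
orientation: [-0.0, 0.649, 0.761, 0.0]
contact_force: [1.3, -0.0, -0.2]
grip_width: 0.04
```

Run:
```python
from rig import *;from h import *
import pickle
from scipy.spatial.transform import Rotation as Ro
s=read_state();q=s["orientation"];R=Ro.from_quat(np.roll(q,-1)).as_matrix();print(s["time_s"],s["tcp_pos"],R.round(3).tolist(),s["joint_pos"].round(2),s["grip_width"])
c=capture("wrist");pickle.dump(c,open("wrist1.pkl","wb"));cv2.imwrite("pics/wrist1.png",c["frame"][:,:,::-1])
print(c["mtx"],c["world_from_camera"].round(3))
```

```text
3.3167 [ 0.6196703  -0.21138419  0.2311049 ] [[-0.158, 0.987, -0.0], [0.987, 0.158, 0.0], [0.0, -0.0, -1.0]] [ 0.68  0.62 -0.71  1.41  0.41  1.26  0.1 ] 0.03995055236976448
[[340.54178795   0.         322.02131404]
 [  0.         340.54178795 235.74413   ]
 [  0.           0.           1.        ]] [[ 0.987 -0.149 -0.052  0.607]
 [ 0.158  0.932  0.325 -0.127]
 [-0.    -0.329  0.944  0.373]
 [ 0.     0.     0.     1.   ]]
```

View pics/wrist1.png

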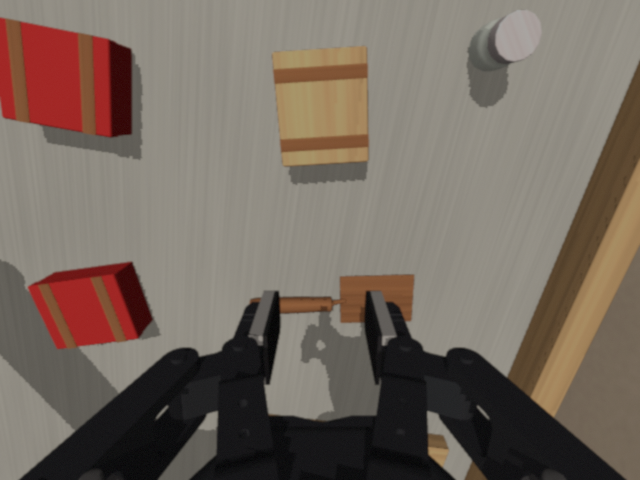

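The wrist view shows the box's top corners at about (275,53), (366,46), (368,160) and (284,165). The paddle is behind it at (250–413, 275–322).

Run:
```python
import pickle;from h import *
c=pickle.load(open("wrist1.pkl","rb"));T=pickle.load(open("top0.pkl","rb"));S=pickle.load(open("scene0.pkl","rb"))
g=(.5702,.0436,.163)
P=unproj(c,[[275,53],[366,46],[368,160],[284,165]],.04)[:,:2]
print([np.linalg.norm(P[i]-P[(i+1)%4]).round(4) for i in range(4)], P.mean(0))
for cc,n in((c,"w"),(T,"t"),(S,"s")):
    p,r=fit([cc],[boxmask(cc,(.605,-.121,.2))],(.605,-.121,.18),.084,.1,.04);print(n,p,r,inpass(p,g).round(3))
print("paddle",[inpass(np.r_[q[:2],0],g)[:2].round() for q in unproj(c,[[250,300],[341,276],[413,275],[412,321]],.008)])
print("jar",inpass(np.r_[unproj(c,[[490,65]],0)[0][:2],0],g)[:2])
```

```text
[np.float64(0.0793), np.float64(0.0973), np.float64(0.081), np.float64(0.0965)] [ 0.60744231 -0.11994198]
w [ 0.60648756 -0.12177017  0.21786845] 725.7098039215687 [ 8.97000e+00 -1.69067e+02  5.50000e-02]
t [ 0.60666959 -0.11910327  0.25062366] 169.3607843137255 [ 9.58300e+00 -1.66465e+02  8.80000e-02]
s [ 0.60603082 -0.12248875  0.1503637 ] 130.32549019607842 [ 8.40300e+00 -1.69702e+02 -1.30000e-02]
paddle [array([ -79., -384.]), array([  31., -352.]), array([ 116., -351.]), array([ 120., -414.])]
jar [ 175.01291773 -126.67724474]
```

step_arm(increments=[{"translation": [0, 0.15, 2.7], "twist": [0, 0, 0], "grip": 3}, {"translation": [0, 0, 2.7], "twist": [0, 0, 0], "grip": 3}, {"translation": [0, 0, 2.7], "twist": [0, 0, 0], "grip": 3}, {"translation": [0, 0, 2.7], "twist": [0, 0, 0], "grip": 3}, {"translation": [0, 0, 2.7], "twist": [0, 0, 0], "grip": 3}, {"translation": [0, 0, 2.7], "twist": [0, 0, 0], "grip": 3}, {"translation": [0, 0, 2.7], "twist": [0, 0, 0], "grip": 3}, {"translation": [0, 0, 1.7], "twist": [0, 0, 0], "grip": 3}, {"translation": [0, 0, 1.0], "twist": [0, 0, 0], "grip": 3}, {"translation": [0, 0, 0], "twist": [0, 0, 0], "grip": 3}])

```text
time_s: 4.2
tcp_pos: [0.62, -0.2107, 0.0131]
orientation: [-0.002, 0.648, 0.762, -0.001]
contact_force: [-0.3, -0.9, 0.9]
grip_width: 0.03
```

step_arm(increments=[{"translation": [0.8, 0, 0], "twist": [0, 0, 0], "grip": 3}, {"translation": [0.8, 0, 0], "twist": [0, 0, 0], "grip": 3}, {"translation": [0.8, 0, 0], "twist": [0, 0, 0], "grip": 3}, {"translation": [0.37, 0, 0], "twist": [0, 0, 0], "grip": 3}, {"translation": [0.37, 0, 0], "twist": [0, 0, 0], "grip": 3}, {"translation": [0.37, 0, 0], "twist": [0, 0, 0], "grip": 3}, {"translation": [0.37, 0, 0], "twist": [0, 0, 0], "grip": 3}, {"translation": [0.37, 0, 0], "twist": [0, 0, 0], "grip": 3}, {"translation": [0.37, -0.05, 0], "twist": [0, 0, 0], "grip": 3}, {"translation": [0.37, -0.05, 0], "twist": [0, 0, 0], "grip": 3}, {"translation": [0.37, -0.05, 0], "twist": [0, 0, 0], "grip": 3}, {"translation": [0.37, -0.05, 0], "twist": [0, 0, 0], "grip": 3}, {"translation": [0.37, -0.05, 0], "twist": [0, 0, 0], "grip": 3}, {"translation": [0, 0, 0], "twist": [0, 0, 0], "grip": 3}])

```text
time_s: 5.37
tcp_pos: [0.6086, -0.1496, 0.0153]
orientation: [-0.0, 0.647, 0.763, 0.0]
contact_force: [0.8, -1.1, 0.7]
grip_width: 0.0302
```

```bash
cat > look.py <<'E'
import sys,pickle
from rig import *;from h import *
n=sys.argv[1];g=(.5702,.0436,.163)
s=read_state();t=s["tcp_pos"];ip=inpass(np.r_[t[:2],.163],g);print(s["time_s"],"tcp pass",ip[:2].round(1),"z",t[2].round(4),s["contact_force"].round(1))
y=float(sys.argv[2]) if len(sys.argv)>2 else ip[1]+61
p0=np.array([g[0]-np.sin(.163)*y/1000,g[1]+np.cos(.163)*y/1000,.163])
c=capture("wrist");T=capture("top")
for cc,k in((c,"w"),(T,"t")):
    p,r=fit([cc],[boxmask(cc,p0,.015)],p0,.084,.1,.04);print(k,inpass(p,g).round(3),round(r))
w=[(rect(g[0]+e*np.cos(.163),g[1]+e*np.sin(.163),.163,.11,.08,.045),(0,0,255)) for e in(.101,-.101)]
im=c["frame"][:,:,::-1].copy()
for P,col in w: cv2.polylines(im,[proj(c,P).round().astype(int)],True,col,1)
cv2.polylines(im,[proj(c,rect(*p0,.084,.1,.04)).round().astype(int)],True,(255,0,0),1)
show(T,w,(235,140,435,300),2,"/tmp/t.png");b=cv2.imread("/tmp/t.png")
o=np.zeros((480,800,3),np.uint8);o[:320,:400]=b;o[:, 400:]=im[:, 120:520]
cv2.imwrite(f"pics/{n}.png",o)
E
python3 look.py a1
```

```text
5.3667 tcp pass [   6.5 -196.9] z 0.0153 [ 0.8 -1.1  0.7]
w [ 8.1970e+00 -1.3689e+02  1.0000e-03] 3659
t [ 8.77100e+00 -1.37808e+02 -4.00000e-02] 249
```

View pics/a1.png

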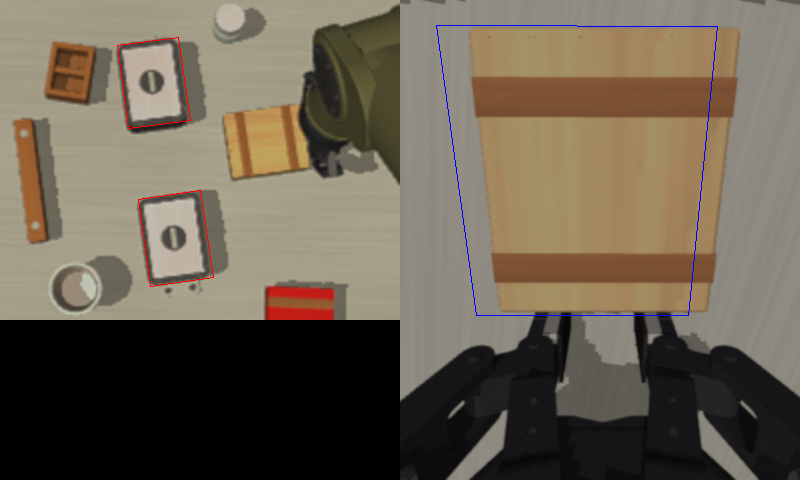

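The box is square against both fingers, about 8–9 mm towards +x of the centre line. A diagonal push should centre it before the gap.

step_arm(increments=[{"translation": [0.33, -0.08, 0], "twist": [0, 0, 0], "grip": 3}, {"translation": [0.33, -0.08, 0], "twist": [0, 0, 0], "grip": 3}, {"translation": [0.33, -0.08, 0], "twist": [0, 0, 0], "grip": 3}, {"translation": [0.33, -0.08, 0], "twist": [0, 0, 0], "grip": 3}, {"translation": [0.33, -0.08, 0], "twist": [0, 0, 0], "grip": 3}, {"translation": [0.33, -0.08, 0], "twist": [0, 0, 0], "grip": 3}, {"translation": [0.33, -0.08, 0], "twist": [0, 0, 0], "grip": 3}, {"translation": [0.33, -0.08, 0], "twist": [0, 0, 0], "grip": 3}, {"translation": [0.33, -0.08, 0], "twist": [0, 0, 0], "grip": 3}, {"translation": [0.33, -0.08, 0], "twist": [0, 0, 0], "grip": 3}, {"translation": [0.33, -0.08, 0], "twist": [0, 0, 0], "grip": 3}, {"translation": [0, 0, 0], "twist": [0, 0, 0], "grip": 3}])

```text
time_s: 6.47
tcp_pos: [0.594, -0.1156, 0.0154]
orientation: [-0.0, 0.647, 0.763, 0.0]
contact_force: [0.1, -0.3, 0.2]
grip_width: 0.0301
```

```bash
python3 look.py a2
```

```text
6.4667 tcp pass [  -2.3 -161. ] z 0.0154 [ 0.1 -0.3  0.2]
w [ 1.10000e-02 -1.00655e+02 -1.00000e-03] 3601
t [-7.83000e-01 -1.01478e+02 -2.30000e-02] 234
```

View pics/a2.png

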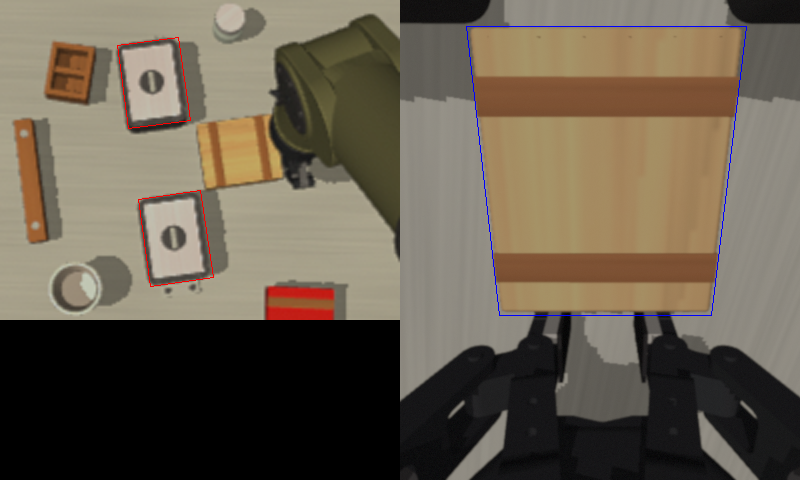

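Run:
```python
from rig import *;from h import *
c=capture("wrist");g=(.5702,.0436,.163);v=c["frame"].max(2).astype(int)
for r in (0,4,8,12):
    d=v[r]<40;l=[i for i in range(150,300) if d[i]];R=[i for i in range(380,520) if d[i]]
    e=[max(l),min(R)]; print(r,e,[inpass(np.r_[q[:2],0],g)[:2].round(1) for q in unproj(c,[[e[0]+.5,r],[e[1]-.5,r]],0)],v[r,e[0]-1:e[0]+5])
```

```text
0 [208, 448] [array([-45.6, -32.9]), array([ 48.5, -32.9])] [17 36 72 92 98 98]
4 [206, 449] [array([-46.5, -34.3]), array([ 49. , -34.3])] [20 22 46 75 94 98]
8 [204, 451] [array([-47.5, -35.6]), array([ 50. , -35.6])] [20 26 46 73 90 96]
12 [201, 453] [array([-48.8, -37. ]), array([ 51., -37.])] [20 25 43 69 86 92]
```

The gap's centre measures about +1.3 mm in the wrist camera and the box is at 0, so I'll nudge it +1 mm while entering.

step_arm(increments=[{"translation": [0.35, 0.03, 0], "twist": [0, 0, 0], "grip": 3}, {"translation": [0.35, 0.03, 0], "twist": [0, 0, 0], "grip": 3}, {"translation": [0.35, 0.03, 0], "twist": [0, 0, 0], "grip": 3}, {"translation": [0.35, 0.03, 0], "twist": [0, 0, 0], "grip": 3}, {"translation": [0.35, 0, 0], "twist": [0, 0, 0], "grip": 3}, {"translation": [0.35, 0, 0], "twist": [0, 0, 0], "grip": 3}, {"translation": [0.35, 0, 0], "twist": [0, 0, 0], "grip": 3}, {"translation": [0.35, 0, 0], "twist": [0, 0, 0], "grip": 3}, {"translation": [0.35, 0, 0], "twist": [0, 0, 0], "grip": 3}, {"translation": [0.35, 0, 0], "twist": [0, 0, 0], "grip": 3}, {"translation": [0.35, 0, 0], "twist": [0, 0, 0], "grip": 3}, {"translation": [0.35, 0, 0], "twist": [0, 0, 0], "grip": 3}])

```text
time_s: 7.62
tcp_pos: [0.5886, -0.0748, 0.0153]
orientation: [-0.0, 0.647, 0.762, -0.0]
contact_force: [0.7, -2.3, -0.1]
grip_width: 0.03
```

```bash
python3 look.py a3
```

```text
7.6167 tcp pass [  -1.1 -119.8] z 0.0153 [ 0.7 -2.3 -0.1]
w [ 9.1600e-01 -5.9624e+01 -5.0000e-03] 3414
t [ 1.3930e+00 -5.8202e+01  8.0000e-03] 172
```

View pics/a3.png

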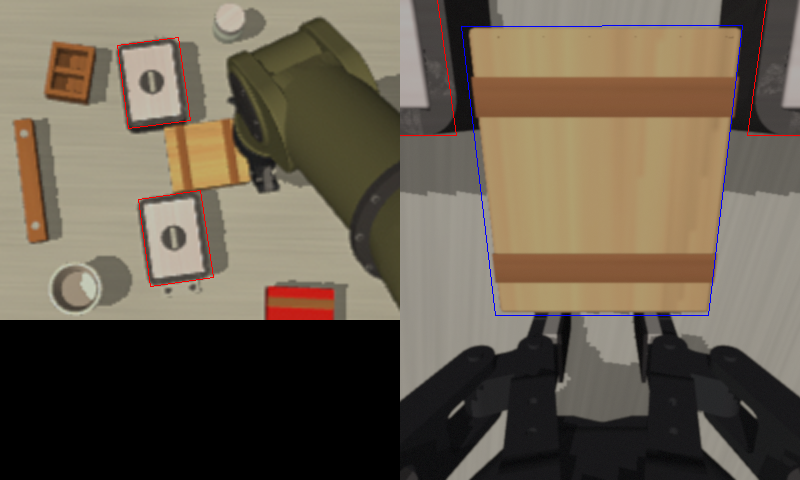

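The box front is inside the gap and centred between the wells: their edges are at columns ≈453 and 762, the box at 470–741. The force is only sliding friction, so I'll continue.

step_arm(increments=[{"translation": [0.35, 0, 0], "twist": [0, 0, 0], "grip": 3}, {"translation": [0.35, 0, 0], "twist": [0, 0, 0], "grip": 3}, {"translation": [0.35, 0, 0], "twist": [0, 0, 0], "grip": 3}, {"translation": [0.35, 0, 0], "twist": [0, 0, 0], "grip": 3}, {"translation": [0.35, 0, 0], "twist": [0, 0, 0], "grip": 3}, {"translation": [0.35, 0, 0], "twist": [0, 0, 0], "grip": 3}, {"translation": [0.35, 0, 0], "twist": [0, 0, 0], "grip": 3}, {"translation": [0.35, 0, 0], "twist": [0, 0, 0], "grip": 3}, {"translation": [0.35, 0, 0], "twist": [0, 0, 0], "grip": 3}, {"translation": [0.35, 0, 0], "twist": [0, 0, 0], "grip": 3}, {"translation": [0.35, 0, 0], "twist": [0, 0, 0], "grip": 3}, {"translation": [0.35, 0, 0], "twist": [0, 0, 0], "grip": 3}, {"translation": [0.35, 0, 0], "twist": [0, 0, 0], "grip": 3}, {"translation": [0.35, 0, 0], "twist": [0, 0, 0], "grip": 3}, {"translation": [0.35, 0, 0], "twist": [0, 0, 0], "grip": 3}, {"translation": [0.35, 0, 0], "twist": [0, 0, 0], "grip": 3}, {"translation": [0.35, 0, 0], "twist": [0, 0, 0], "grip": 3}])

```text
time_s: 9.13
tcp_pos: [0.579, -0.016, 0.0153]
orientation: [-0.0, 0.647, 0.762, 0.0]
contact_force: [1.3, -2.2, -0.0]
grip_width: 0.0296
```

```bash
python3 look.py a4
```

```text
9.1333 tcp pass [ -1.  -60.3] z 0.0153 [ 1.3 -2.2 -0. ]
w [ 0.967 -0.255 -0.001] 7688
t [ 2.434  1.407 -0.005] 353
```

View pics/a4.png

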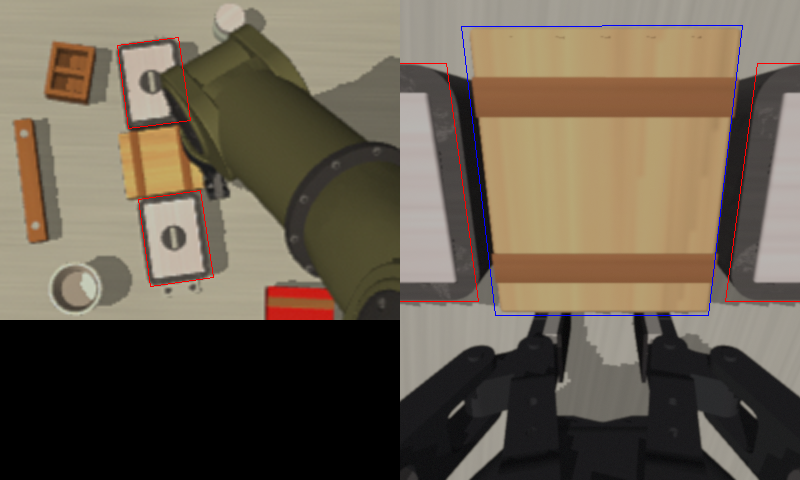

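The box is lengthwise between the wells (x≈+1, y≈0, yaw≈0). I'll back off slightly and narrow the fingers so the knuckles keep clear of the wells, then go on.

step_arm(increments=[{"translation": [-0.5, 0.1, 0], "twist": [0, 0, 0], "grip": 3}, {"translation": [0, 0.1, 0], "twist": [0, 0, 0], "grip": 1.2}, {"translation": [0, 0, 0], "twist": [0, 0, 0], "grip": 1.2}, {"translation": [0, 0, 0], "twist": [0, 0, 0], "grip": 1.2}, {"translation": [0, 0, 0], "twist": [0, 0, 0], "grip": 1.2}, {"translation": [0.4, 0, 0], "twist": [0, 0, 0], "grip": 1.2}, {"translation": [0.35, 0, 0], "twist": [0, 0, 0], "grip": 1.2}, {"translation": [0.35, 0, 0], "twist": [0, 0, 0], "grip": 1.2}, {"translation": [0.35, 0, 0], "twist": [0, 0, 0], "grip": 1.2}, {"translation": [0.35, 0, 0], "twist": [0, 0, 0], "grip": 1.2}, {"translation": [0.35, 0, 0], "twist": [0, 0, 0], "grip": 1.2}, {"translation": [0.35, 0, 0], "twist": [0, 0, 0], "grip": 1.2}, {"translation": [0.35, 0, 0], "twist": [0, 0, 0], "grip": 1.2}, {"translation": [0.35, 0, 0], "twist": [0, 0, 0], "grip": 1.2}, {"translation": [0.35, 0, 0], "twist": [0, 0, 0], "grip": 1.2}, {"translation": [0.35, 0, 0], "twist": [0, 0, 0], "grip": 1.2}, {"translation": [0.35, 0, 0], "twist": [0, 0, 0], "grip": 1.2}, {"translation": [0.35, 0, 0], "twist": [0, 0, 0], "grip": 1.2}])

```text
time_s: 10.73
tcp_pos: [0.5742, 0.0248, 0.0153]
orientation: [-0.0, 0.647, 0.762, -0.0]
contact_force: [-0.2, -2.1, -0.7]
grip_width: 0.012
```

step_arm(increments=[{"translation": [0.35, 0, 0], "twist": [0, 0, 0], "grip": 1.2}, {"translation": [0.35, 0, 0], "twist": [0, 0, 0], "grip": 1.2}, {"translation": [0.35, 0, 0], "twist": [0, 0, 0], "grip": 1.2}, {"translation": [0.35, 0, 0], "twist": [0, 0, 0], "grip": 1.2}, {"translation": [0.35, 0, 0], "twist": [0, 0, 0], "grip": 1.2}, {"translation": [0.35, 0, 0], "twist": [0, 0, 0], "grip": 1.2}, {"translation": [0.35, 0, 0], "twist": [0, 0, 0], "grip": 1.2}, {"translation": [0.35, 0, 0], "twist": [0, 0, 0], "grip": 1.2}, {"translation": [0.35, 0, 0], "twist": [0, 0, 0], "grip": 1.2}, {"translation": [0.35, 0, 0], "twist": [0, 0, 0], "grip": 1.2}])

```text
time_s: 11.57
tcp_pos: [0.5686, 0.0593, 0.0153]
orientation: [-0.0, 0.647, 0.762, 0.0]
contact_force: [-0.0, -2.4, -0.8]
grip_width: 0.0119
```

```bash
python3 look.py a5
```

```text
11.5667 tcp pass [ 1.  15.7] z 0.0153 [-0.  -2.4 -0.8]
w [ 1.214 75.758 -0.   ] 6718
t [ 6.893 64.571  0.134] 397
```

View pics/a5.png

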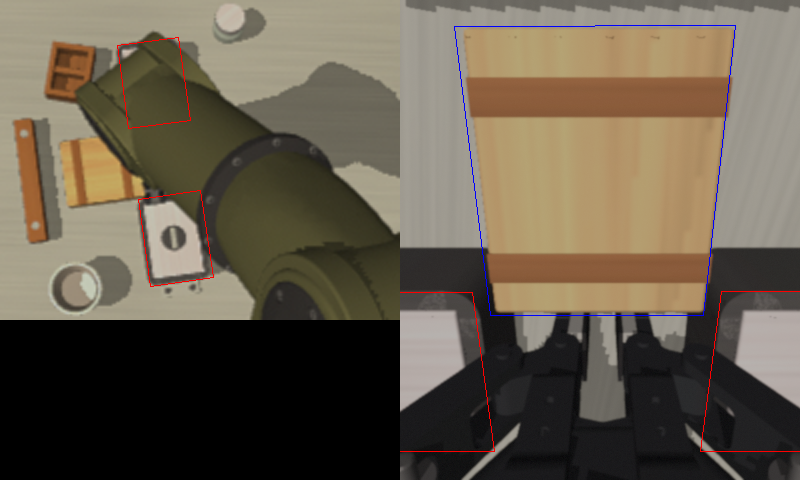

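step_arm(increments=[{"translation": [0.35, 0, 0], "twist": [0, 0, 0], "grip": 1.2}, {"translation": [0.35, 0, 0], "twist": [0, 0, 0], "grip": 1.2}, {"translation": [0.35, 0, 0], "twist": [0, 0, 0], "grip": 1.2}, {"translation": [0.35, 0, 0], "twist": [0, 0, 0], "grip": 1.2}, {"translation": [0.35, 0, 0], "twist": [0, 0, 0], "grip": 1.2}, {"translation": [0.35, 0, 0], "twist": [0, 0, 0], "grip": 1.2}, {"translation": [0.35, 0, 0], "twist": [0, 0, 0], "grip": 1.2}, {"translation": [0.35, 0, 0], "twist": [0, 0, 0], "grip": 1.2}, {"translation": [0.25, 0, 0], "twist": [0, 0, 0], "grip": 1.2}, {"translation": [0, 0, 0], "twist": [0, 0, 0], "grip": 1.2}])

```text
time_s: 12.5
tcp_pos: [0.5635, 0.0902, 0.0153]
orientation: [-0.0, 0.647, 0.763, 0.0]
contact_force: [0.1, -0.5, 0.3]
grip_width: 0.0118
```

step_arm(increments=[{"translation": [0.1, 0, 0], "twist": [0, 0, 0], "grip": 1.2}, {"translation": [0.1, 0, 0], "twist": [0, 0, 0], "grip": 1.2}])

```text
time_s: 12.67
tcp_pos: [0.5635, 0.0906, 0.0154]
orientation: [0.0, 0.647, 0.762, -0.0]
contact_force: [0.9, -4.0, 2.0]
grip_width: 0.012
```

step_arm(increments=[{"translation": [0.1, 0, 0], "twist": [0, 0, 0], "grip": 1.2}, {"translation": [0.1, 0, 0], "twist": [0, 0, 0], "grip": 1.2}])

```text
time_s: 12.83
tcp_pos: [0.5632, 0.0919, 0.0153]
orientation: [0.0, 0.648, 0.762, -0.0]
contact_force: [2.4, -6.4, 3.4]
grip_width: 0.012
```

step_arm(increments=[{"translation": [0.1, 0, 0], "twist": [0, 0, 0], "grip": 1.2}, {"translation": [0.1, 0, 0], "twist": [0, 0, 0], "grip": 1.2}, {"translation": [0, 0, 0], "twist": [0, 0, 0], "grip": 1.2}])

```text
time_s: 13.08
tcp_pos: [0.5632, 0.0919, 0.0153]
orientation: [0.001, 0.648, 0.762, -0.001]
contact_force: [0.1, -10.2, 3.5]
grip_width: 0.0119
```

The force rises to 10 N with no motion, so the box is against the rail. Now I'll retreat back and up.

step_arm(increments=[{"translation": [-0.5, 0, 0], "twist": [0, 0, 0], "grip": 1.2}, {"translation": [-0.7, 0, 0], "twist": [0, 0, 0], "grip": 1.2}, {"translation": [-0.8, 0, 0], "twist": [0, 0, 0], "grip": 1.2}, {"translation": [0, 0, -1.5], "twist": [0, 0, 0], "grip": 1.2}, {"translation": [0, 0, -2.5], "twist": [0, 0, 0], "grip": 1.2}, {"translation": [0, 0, -2.5], "twist": [0, 0, 0], "grip": 1.2}, {"translation": [0, 0, -2.5], "twist": [0, 0, 0], "grip": 1.2}, {"translation": [0, 0, -2.5], "twist": [0, 0, 0], "grip": 1.2}, {"translation": [0, 0, -2.5], "twist": [0, 0, 0], "grip": 1.2}, {"translation": [0, 0, -2.5], "twist": [0, 0, 0], "grip": 1.2}, {"translation": [-2.5, 0, -1.5], "twist": [0, 0, 0], "grip": 1.2}, {"translation": [-2.5, 0, 0], "twist": [0, 0, 0], "grip": 1.2}, {"translation": [-2.5, 0, 0], "twist": [0, 0, 0], "grip": 1.2}, {"translation": [-2.5, 0, 0], "twist": [0, 0, 0], "grip": 1.2}, {"translation": [0, 0, 0], "twist": [0, 0, 0], "grip": 1.2}, {"translation": [0, 0, 0], "twist": [0, 0, 0], "grip": 1.2}])

```text
time_s: 14.42
tcp_pos: [0.5821, -0.0256, 0.1948]
orientation: [-0.0, 0.649, 0.761, -0.0]
contact_force: [-0.1, 1.0, -0.1]
grip_width: 0.012
```

```bash
python3 look.py a6 109
```

```text
14.4167 tcp pass [  0.5 -70.2] z 0.1948 [-0.1  1.  -0.1]
w [  0.623 112.11    0.   ] 229
t [ 4.96000e-01  1.23473e+02 -3.90000e-02] 319
```

View pics/a6.png

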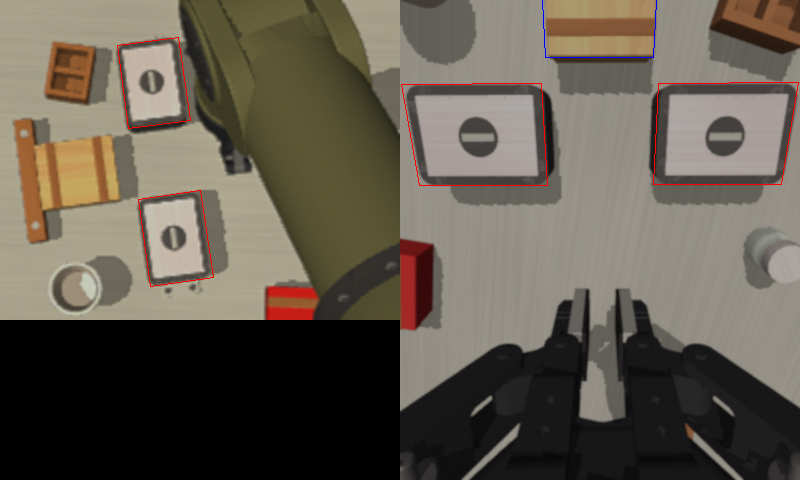

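The box sits square against the rail with a clear strip to the wells. The cup, mould and jar look unmoved. Handing in.

```bash
python3 -c "from rig import *;print(close_job())"
```

```text
the job is handed in; nothing more can be done
None
```

I pushed the pale nori box through the gap and up against the stop rail, and handed the job in at about 14.5 s. On the way in I squared it with two spread fingers, moved it about 8 mm sideways onto the gap's centre line and narrowed the fingers between the wells. At the rail the force rose to 10 N with no motion; I then backed off and lifted clear.

**Last checks that agreed:**
- **In the gap:** the wrist-camera fit put the box at pass x ≈ +1 mm, y ≈ 0 and yaw ≈ 0.
- **At the end:** the wrist-camera fit gave x ≈ +0.6 mm, y ≈ 112 mm and yaw ≈ 0, though only the near end of the box was in view. The TCP position at contact implies y ≈ 109 mm. Both are within 100–114 mm.
- **Surroundings:** the cup, mould and jar look unmoved in the last picture. The paddle, bottle, bowl and can were outside it and I did not re-check them; the arm did not go near them, except that it came down about 10 cm in front of the paddle.

**One check disagreed:** the final top-camera fit gave y ≈ 123 mm and yaw -0.04. I think it is wrong, because the brown rail merged into the box's colour mask and a box at y = 123 would overlap the rail. The top picture itself shows the box flush and square against the rail.

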